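Set the six-prong replicator into the six-well plate

ROBOT

A 7-joint arm with a two-finger parallel gripper is mounted at the origin on a cart in front of the work surface, level with it; the furniture and walls round the work are solid. World frame = base frame: x ahead of the robot, y to its left, z up, the work surface at z = 0. Lengths are in m, angles in rad, forces in N, time in s.
With the tool pointing down it reaches from about 0.425 to 0.925 m from the base axis. Payload 6.8 kg.
Tool frame: the origin (TCP) lies at the very end of the fingers, on their centre line; the grasp point (between the pads) lies 19 mm behind it; z points along the fingers, y is the line along which they close (so a half turn about z gives the same grasp; the last joint's range is limited). The gripper opens to 85 mm and grips with 20 to 120 N. Pads are 22 mm wide; open, the fingers measure 114 mm over their backs; the gripper's body (76 mm by 85 mm) begins 54 mm behind the grasp point. The pads swing forward as they close: fully open they stand 13 mm farther back than shut.
Start: joints at [-0.108, 0.477, 0.022, 1.555, -0.011, 1.109, -0.083], TCP at [0.675, 0, 0.231] pointing down, gripper open.
Joint ranges: [-2.96, 2.96], [-0.34, 2.1], [-1.41, 1.46], [0.24, 2.44], [-1.37, 4.51], [0.17, 1.92], [-2.96, 2.96]. Speed limits (rad/s): [2.39, 2.39, 3.14, 3.14, 3.14, 3.14, 3.14].

INTERFACE

Orientations are given as a 3x3 rotation matrix whose columns are the frame's x, y, z axes.
In Python, from workcell import * gives the robot as it stands. The module is installed in compiled form; this text tells all that it offers.
- The arm moves only by the tool move_arm, never from a script. Its arguments are lists of equal length, an entry for each row: "rotation": the turn, a rotation vector about the tool's x, y, z in rad, a list of three; "travel": the shift along the tool's x, y, z in mm, a list of three; "claw": the closure, from -1 (fully open) to 1 (shut), so that 0 is half open. In form: {"rotation": [[rx, ry, rz], ...], "travel": [[tx, ty, tz], ...], "claw": [claw, ...]}. A call has 1 to 10 rows; each row is the pose to reach, as a shift and turn from the pose commanded when the call began, along the tool's axes at that moment; what a row does not reach only later rows make up. A row lasts 1/12 s, in which the tool goes at most 41.7 mm and 7.16 degrees, less where a joint would pass 70% of its speed; a pose out of reach is approached as far as the arm can. A call with a gripper value outside its range is refused whole. The fingers move at their own pace and stop on an object; "squeeze" is the grip in N (left out, the last holds). Time passes only in rows, so rows that repeat a pose let the fingers close. It gives the time, the measured TCP pose, the force, the opening and the grip force at its end, in the units of the state.
- state(): the state, without advancing time (a new reading comes with each control period).
- read_camera(name): name is "scene" or "side" or "wrist"; returns a dict with "color" (384x512x3 uint8, red, green, blue), "range_z" (384x512 float32, m along the optical axis (not along the pixel's ray), 0 where there is no reading), "intrinsics" (3x3 intrinsics, pixels), "extrinsics" (4x4, takes a point from camera to world coordinates). Camera axes: x right, y up, looking along -z (the intrinsics and any distortion apply to the point x, -y, -z); pixel columns grow to the right and rows downward; lengths in m; the calibration is good to about 2 mm. A picture is of the moment at which its call begins.
- job_done(): hands the job in; it is judged then, once.
The state is a dict: "t": time; "joints": joint angles; "qvel": joint speeds; "joint_efforts": joint torques, N m; "tcp_pos": TCP position; "orientation": TCP orientation; "wrist_force": force on the tool from outside, world axes, zero at the start; "ft_torque": the same for the moment, N m; "width": finger opening in m; "gripper_force": force on a finger pad.
Only numpy, scipy, OpenCV 4.12 (cv2) and the standard library are available. Lean on these libraries where they do the work, as an engineer would, in place of code of your own. Each camera call takes 0.05 s, during which the arm holds its last target. There are 200 camera calls.

TASK

Pick up the six-prong metal replicator by its handle and lower it upright into the six-well plate, so that each prong goes into its own well. Keep hold of it until the prongs are down in the wells, then let it go, standing on the well floors. Do not push either plate along the bench, and leave the twelve-well plate alone.

Things in the scene. Friction and masses are not known exactly. Their poses are not given: they have to be found in the camera images.
- replicator: Hand replicator, 200 g, standing on 6 round steel prongs, 10 mm thick, 30 mm long, at x = ±19.5, y = -39, 0, 39 mm. Above: aluminium deck 60 (x) by 98 (y) mm, 30 to 36 mm over the tips, with 3 mm screw heads; on it a grey upright bar handle, 14 mm thick (x), 64 long (y), 36 to 81 mm over the tips. Origin: centre, level with the prong tips; z up; a half turn makes no difference.
- six_well_plate: White six-well plate, loose on the bench, 250 g, 86 (x) by 127 (y) by 20 mm high. Six round open wells, 33 mm wide, 17 mm deep (floors 3 mm above the underside), centres at x = ±19.5, y = -39, 0, 39 mm. Stands left or right of the replicator. Origin: centre of the underside; z up; a half turn makes no difference.
- twelve_well_plate: Bystander: white plate of the same outer size, loose on the bench, on the other side of the replicator, with twelve smaller wells (20 mm wide, 26 mm apart, three rows of four), which the replicator does not fit. Origin: centre of the underside; y along the long side, z up.
Not all that is in view belongs to the job. Leave any orange or red look-alike of the replicator alone.

How it is judged:
By the outcome, as a careful person would: the job done as asked, in the order asked, and still so for the second after the job is handed in, with the robot touching nothing.
It also fails if it takes over 35 s, if anything falls off the work surface, if the arm or the gripper's body presses on something with over 40 N, if the wrist force passes 120 N, or if a joint passes its speed limit or range.

## Working session

There is one attempt and no reset: what is moved stays moved. The work goes in short steps, Python scripts to look and compute and a tool call to move; the robot and the scene stay as the last step left them, time stands still between calls to the robot, and variables do not carry over. Pictures are saved under pics/ and viewed, at most 10 in all, crops included, and the job is handed in when it is done.

Besides the shell and the picture viewer there is one more tool, called after "Call:" as name(argument=value, ...) on one line, values as JSON. move_arm: Moves the arm, as the interface text tells. Its arguments: {"type":"object","properties":{"rotation":{"type":"array","items":{"type":"array","items":{"type":"number"}}},"travel":{"type":"array","items":{"type":"array","items":{"type":"number"}}},"claw":{"type":"array","items":{"type":"number"}},"squeeze":{"type":"number"}},"required":["rotation","travel","claw"]}

```bash
mkdir -p pics; cat > h.py <<'E'
from workcell import *
import numpy as np, cv2
def cloud(c):
    K=c["intrinsics"];E=c["extrinsics"];d=c["range_z"]
    v,u=np.mgrid[:d.shape[0],:d.shape[1]]
    x=(u-K[0,2])/K[0,0]*d; y=(v-K[1,2])/K[1,1]*d
    P=np.stack([x,-y,-d],-1)@E[:3,:3].T+E[:3,3]
    P[d==0]=np.nan
    return P
def save(n,im,s=1):
    im=cv2.resize(im,None,fx=s,fy=s,interpolation=cv2.INTER_CUBIC)
    cv2.imwrite(n,im[:,:,::-1])
E
python3 - <<'E'
from h import *
s=state();print(s)
for n in("scene","wrist"):
    c=read_camera(n);np.savez(n+".npz",**c);save(f"pics/{n}0.png",c["color"],1.5)
    print(n,c["intrinsics"],c["extrinsics"],(c["range_z"]==0).mean())
E
```

```text
{'t': 0.0, 'joints': array([-0.10811666,  0.47781226,  0.02229059,  1.55645169, -0.01149249,
        1.10931023, -0.08311022]), 'qvel': array([ 0.00108621, -0.00092021,  0.00232619,  0.0008944 , -0.00154198,
        0.00109105,  0.00120218]), 'joint_efforts': array([-5.45967814e-04, -5.96443820e+01,  1.60769675e+00, -2.81194621e+01,
        1.24063640e-02,  9.39900521e-03,  2.20753498e-05]), 'tcp_pos': array([6.74401628e-01, 2.42287088e-05, 2.30316517e-01]), 'orientation': array([[-7.51624318e-05,  9.99998286e-01, -1.85003233e-03],
       [ 9.99999990e-01,  7.49353934e-05, -1.22790343e-04],
       [-1.22651500e-04, -1.85004154e-03, -9.99998281e-01]]), 'wrist_force': array([-0.77313954,  0.572068  ,  0.17489976]), 'ft_torque': array([ 4.25914174e-03,  5.22077436e-05, -2.45579657e-02]), 'gripper_force': 0.0, 'width': 0.08510865729795632}
scene [[382.37105719   0.         262.59881117]
 [  0.         382.37105719 186.33838097]
 [  0.           0.           1.        ]] [[-0.45584557  0.61550429 -0.64293023 -0.05551234]
 [-0.89002706 -0.30911184  0.33511447  0.40333477]
 [ 0.00752705  0.72498575  0.68872274  0.63256876]
 [ 0.          0.          0.          1.        ]] 0.0038248697916666665
wrist [[270.42982784   0.         251.65547578]
 [  0.         270.42982784 189.83178543]
 [  0.           0.           1.        ]] [[ 9.99996970e-01 -1.09672527e-03  2.20408366e-03  6.73454525e-01]
 [ 4.81317604e-04  9.65108096e-01  2.61851354e-01  6.47670539e-02]
 [-2.41435798e-03 -2.61849500e-01  9.65105699e-01  3.72928304e-01]
 [ 0.00000000e+00  0.00000000e+00  0.00000000e+00  1.00000000e+00]] 0.008514404296875
```

View pics/scene0.png

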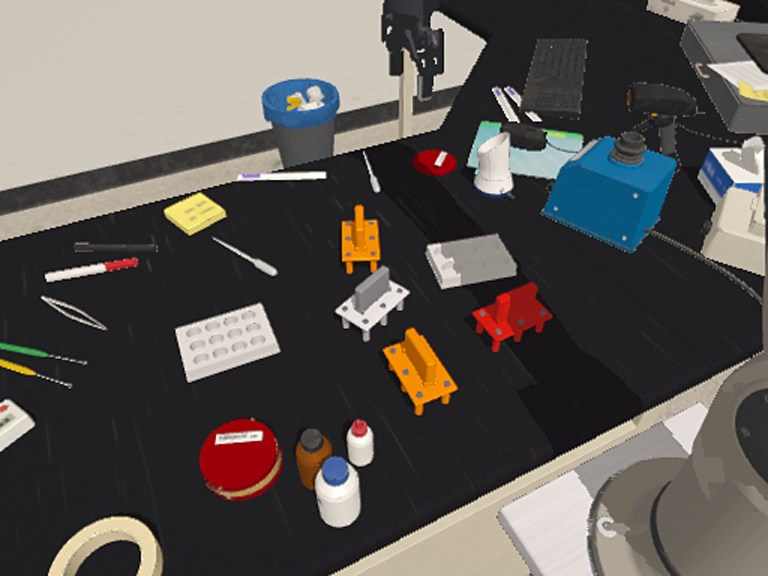

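View pics/wrist0.png

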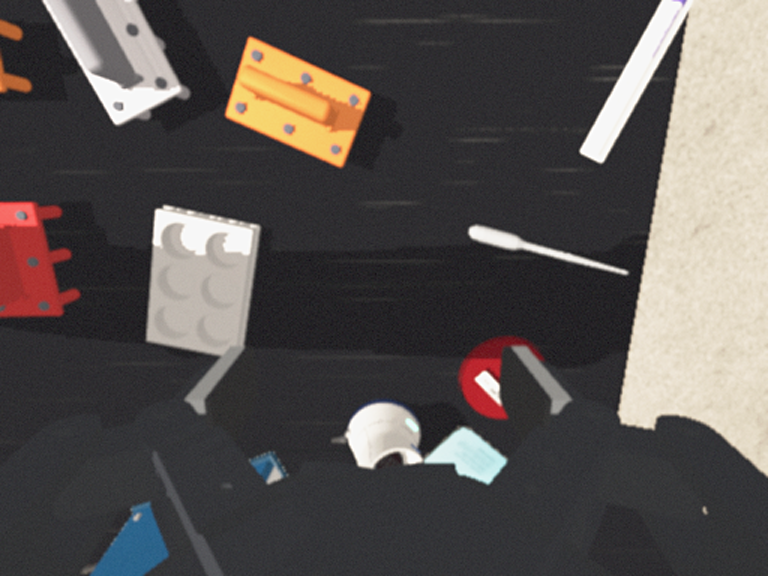

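The grey replicator with the upright bar is at about (373,300) in the scene picture. Its look-alikes are orange at (360,238) and (420,368), and red at (512,313); only the grey one fits. The six-well plate is at (470,262), which is (203,280) in the wrist picture, and the twelve-well plate is at (228,340).

```bash
cat >> h.py <<'E'
def rects(c,zlo,zhi,uv,minw=0.0):
    """low-saturation points in height band, component nearest image point uv -> min area rect in world xy"""
    P=cloud(c);hsv=cv2.cvtColor(c["color"],cv2.COLOR_RGB2HSV)
    z=P[...,2]
    m=((hsv[...,1]<70)&(hsv[...,2]>60)&(z>zlo)&(z<zhi)).astype(np.uint8)
    n,l,st,ce=cv2.connectedComponentsWithStats(m)
    k=min((i for i in range(1,n) if st[i,4]>40),key=lambda i:np.hypot(*(ce[i]-uv)))
    Q=P[l==k];r=cv2.minAreaRect((Q[:,:2]*1000).astype(np.float32))
    return r,len(Q),Q,st[k],np.median(Q[:,2])
E
python3 - <<'E'
from h import *
S=dict(np.load("scene.npz"));W=dict(np.load("wrist.npz"))
for nm,c,uv,band in [("deck S",S,(248,205),(.028,.045)),("handle top S",S,(248,190),(.072,.09)),("rep all S",S,(248,200),(.026,.095)),("handle W",W,(60,30),(.072,.09)),
  ("plate6 S",S,(313,175),(.012,.028)),("plate6 W",W,(135,187),(.012,.028)),("plate12 S",S,(152,227),(.012,.028))]:
    r,n,Q,st,zm=rects(c,*band,uv);print(nm,np.round(r[0],1),np.round(r[1],1),round(r[2],1),n,st,round(zm,4))
a=S["color"][150:260,200:370];save("pics/crop0.png",a,4.5)
# heights of tall things nearby
P=cloud(S);z=P[...,2]
for zlo in(.06,.1,.15,.2):
    m=(z>zlo)&(P[...,0]>.3)&(P[...,0]<1)&(abs(P[...,1])<.35)
    n,l,st,ce=cv2.connectedComponentsWithStats(m.astype(np.uint8))
    for i in range(1,n):
        if st[i,4]>60: Q=P[l==i];print(zlo,np.round(Q.min(0),2),np.round(Q.max(0),2),ce[i].round())
E
```

```text
deck S [476.1 161.3] [ 61.9 100.6] 25.0 637 [223 187  50  34 637] 0.0377
handle top S [474.5 162.7] [13.9 62.7] 24.8 194 [236 177  23  22 194] 0.0812
rep all S [476.1 161.3] [ 61.9 100.6] 25.0 1033 [ 223  177   50   44 1033] 0.039
handle W [479.  151.9] [14.5 47.5] 23.5 898 [ 31   0  42  51 898] 0.0801
plate6 S [510.4 -31. ] [125.8  88. ] 77.8 973 [284 156  60  33 973] 0.0207
plate6 W [509.1 -32.8] [124.9  84. ] 77.6 3342 [  98  139   72   98 3342] 0.0198
plate12 S [519.7 369.3] [124.2  86. ] 87.9 1642 [ 117  202   68   49 1642] 0.0209
0.06 [ 0.6  -0.03  0.25] [0.75 0.04 0.38] [275.  27.]
0.06 [ 0.65 -0.21  0.06] [ 0.72 -0.15  0.11] [330. 101.]
0.06 [ 0.41 -0.35  0.06] [ 0.59 -0.22  0.17] [409. 119.]
0.06 [0.58 0.11 0.06] [0.64 0.14 0.08] [239. 149.]
0.06 [0.46 0.13 0.06] [0.49 0.19 0.09] [247. 189.]
0.06 [ 0.35 -0.03  0.06] [0.37 0.03 0.09] [343. 198.]
0.06 [0.31 0.15 0.06] [0.37 0.17 0.09] [280. 234.]
0.1 [ 0.6  -0.03  0.25] [0.75 0.04 0.38] [275.  27.]
0.1 [ 0.41 -0.35  0.1 ] [ 0.59 -0.22  0.17] [412. 112.]
0.15 [ 0.6  -0.03  0.25] [0.75 0.04 0.38] [275.  27.]
0.15 [ 0.47 -0.33  0.15] [ 0.52 -0.28  0.17] [420.  96.]
0.2 [ 0.6  -0.03  0.25] [0.75 0.04 0.38] [275.  27.]
```

View pics/crop0.png

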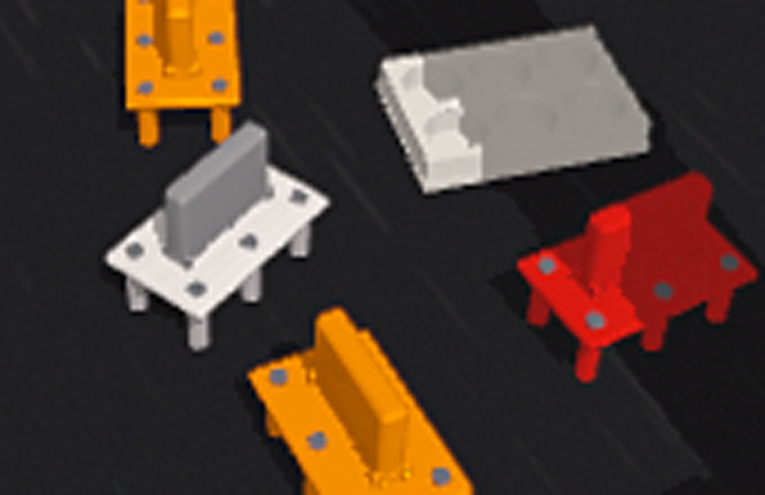

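The enlarged crop confirms it: grey bar, aluminium deck and steel prongs. The measured sizes (handle 14x63, deck 62x101, plate 126x88 at z=20) match the description. Now I'll move above the handle with the jaw line at 25°.

Call:
move_arm(rotation=[[0,0,-0.436],[0,0,-0.436],[0,0,-0.436],[0,0,-0.436],[0,0,-0.436],[0,0,-0.436],[0,0,-0.436],[0,0,-0.436],[0,0,-0.436],[0,0,-0.436]], travel=[[162,-199,80],[162,-199,80],[162,-199,80],[162,-199,80],[162,-199,80],[162,-199,80],[162,-199,80],[162,-199,80],[162,-199,80],[162,-199,80]], claw=[-1,-1,-1,-1,-1,-1,-1,-1,-1,-1])

```text
t: 0.93
tcp_pos: [0.4769, 0.1614, 0.1516]
orientation: [[-0.422, 0.907, 0.001], [0.907, 0.422, -0.0], [-0.001, 0.001, -1.0]]
wrist_force: [0.3, 0.1, -0.3]
width: 0.0855
gripper_force: 0.0
```

```bash
python3 - <<'E'
from h import *
s=state();print(s["t"],s["tcp_pos"],s["orientation"],s["joints"])
c=read_camera("wrist");save("pics/wrist1.png",c["color"],1.5)
c2=read_camera("side");print(c2["extrinsics"]);np.savez("side.npz",**c2)
for n,c in(("w",c),("s",c2)):
    P=cloud(c);hsv=cv2.cvtColor(c["color"],cv2.COLOR_RGB2HSV)
    m=(hsv[...,1]<70)&(hsv[...,2]>60)&(P[...,2]>.074)&(P[...,2]<.088)&(np.hypot(P[...,0]-.475,P[...,1]-.162)<.05)
    Q=P[m][:,:2]*1000;print(n,len(Q));
    if len(Q)>10:print(cv2.minAreaRect(Q.astype(np.float32)))
E
```

```text
0.9333 [0.47693964 0.16140606 0.15155093] [[-4.21511459e-01  9.06822677e-01  8.49372403e-04]
 [ 9.06822923e-01  4.21511747e-01 -1.84845827e-04]
 [-5.25642833e-04  6.92315731e-04 -9.99999622e-01]] [-0.31701291  0.3022855  -0.15803736  2.02941432  0.06525299  0.81382665
 -0.0776963 ]
[[-0.86458443  0.29461641 -0.40705643  0.11862809]
 [-0.5021407  -0.53666479  0.67811918  0.72501496]
 [-0.01866782  0.79069088  0.61193091  0.57189895]
 [ 0.          0.          0.          1.        ]]
w 1177
((474.77191162109375, 160.55694580078125), (13.252327919006348, 62.93985366821289), 24.445615768432617)
s 130
((475.6797790527344, 164.11993408203125), (14.169925689697266, 61.073699951171875), 24.328807830810547)
```

View pics/wrist1.png

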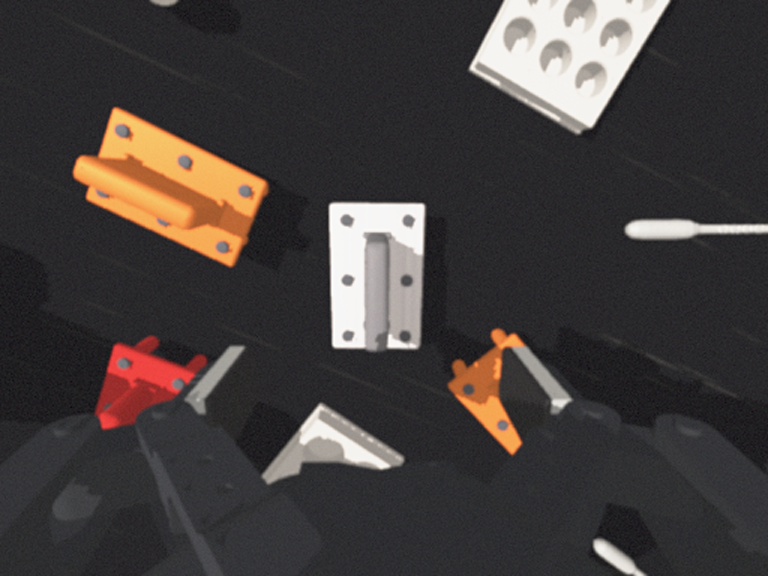

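The grey handle is centred between the fingers at about (376,290), and three views agree to within 2 mm. Going down and closing.

Call:
move_arm(rotation=[[0,0,0.01],[0,0,0.01],[0,0,0.01],[0,0,0.01],[0,0,0.01],[0,0,0.01],[0,0,0.01]], travel=[[1,-2,20],[1,-2,45],[1,-2,70],[1,-2,90],[1,-2,104],[1,-2,104],[1,-2,104]], claw=[-1,-1,-1,-1,-1,-1,-1])

```text
t: 1.62
tcp_pos: [0.4742, 0.1613, 0.047]
orientation: [[-0.412, 0.911, -0.001], [0.911, 0.412, -0.001], [-0.0, -0.001, -1.0]]
wrist_force: [-0.3, 0.6, -0.1]
width: 0.0857
gripper_force: 0.0
```

Call:
move_arm(rotation=[[0,0,0],[0,0,0],[0,0,0],[0,0,0],[0,0,0],[0,0,0],[0,0,0],[0,0,0],[0,0,0],[0,0,0]], travel=[[0,0,0],[0,0,0],[0,0,0],[0,0,0],[0,0,0],[0,0,0],[0,0,0],[0,0,0],[0,0,0],[0,0,0]], claw=[0,0.5,1,1,1,1,1,1,1,1], squeeze=50)

```text
t: 2.45
tcp_pos: [0.474, 0.1622, 0.0475]
orientation: [[-0.413, 0.911, 0.0], [0.911, 0.413, 0.0], [-0.0, 0.0, -1.0]]
wrist_force: [0.8, -0.3, 2.9]
width: 0.0129
gripper_force: 54.2
```

Gripped, with a width of about 13 mm. Lifting.

Call:
move_arm(rotation=[[0,0,0],[0,0,0],[0,0,0],[0,0,0],[0,0,0],[0,0,0]], travel=[[0,0,-10],[0,0,-25],[0,0,-40],[0,0,-55],[0,0,-70],[0,0,-70]], claw=[1,1,1,1,1,1])

```text
t: 2.95
tcp_pos: [0.4751, 0.1626, 0.12]
orientation: [[-0.413, 0.911, 0.004], [0.911, 0.413, 0.002], [-0.0, 0.004, -1.0]]
wrist_force: [-0.5, 0.6, -2.4]
width: 0.0137
gripper_force: 53.5
```

```bash
cat > m.py <<'E'
from h import *
s=state();t=s["tcp_pos"];print(s["t"],t,s["width"],s["wrist_force"]);R=s["orientation"]
for n in("scene","side","wrist"):
    c=read_camera(n);np.savez(n+"2.npz",**c)
    P=cloud(c);hsv=cv2.cvtColor(c["color"],cv2.COLOR_RGB2HSV);g=(hsv[...,1]<70)&(hsv[...,2]>60)
    L=(P-t)@R*1000   # in tool frame, mm
    m=g&(abs(L[...,0])<65)&(abs(L[...,1])<45)&(L[...,2]>-2)&(L[...,2]<22)&((abs(L[...,1])>16)|(abs(L[...,0])>20))
    Q=L[m]
    if len(Q)>60:
        A=np.c_[Q[:,:2],np.ones(len(Q))];k=np.linalg.lstsq(A,Q[:,2],rcond=None)[0]
        print(n,"deck",len(Q),np.round(cv2.minAreaRect(Q[:,:2].astype(np.float32)),1) if 0 else cv2.minAreaRect(Q[:,:2].astype(np.float32)),"zmed",np.median(Q[:,2]),"tilt",k[:2])
    m=g&(P[...,2]>.012)&(P[...,2]<.028)&(np.hypot(P[...,0]-.51,P[...,1]+.032)<.09)
    if m.sum()>60: print(n,"plate",m.sum(),cv2.minAreaRect((P[m][:,:2]*1000).astype(np.float32)))
    save(f"pics/{n}_{s['t']:.1f}.png",c["color"],1.5)
E
python3 m.py; ls pics
```

```text
2.95 [0.47510275 0.16263751 0.12001929] 0.013730695748503677 [-0.51200415  0.63442612 -2.40129527]
scene deck 625 ((-0.6852912902832031, -0.9683990478515625), (99.50601959228516, 59.95839309692383), 0.9130197167396545) zmed 9.860768054687531 tilt [ 0.01175471 -0.02591875]
scene plate 983 ((509.7899475097656, -31.03752899169922), (126.4285888671875, 87.81964874267578), 78.1065673828125)
side deck 556 ((-0.34627532958984375, -0.1822490692138672), (60.08766555786133, 101.4897232055664), 89.38510131835938) zmed 14.187859762756537 tilt [-0.00095903 -0.00522639]
side plate 601 ((510.9186706542969, -30.701210021972656), (127.418701171875, 86.76981353759766), 77.71788024902344)
wrist deck 6187 ((-1.9016609191894531, -3.2364444732666016), (60.17662811279297, 96.75428771972656), 89.9737548828125) zmed 13.949107723225442 tilt [-0.00517847  0.00049364]
crop0.png
scene0.png
scene_3.0.png
side_3.0.png
wrist0.png
wrist1.png
wrist_3.0.png
```

Held level and centred in the jaws to about 1 mm. Carrying it over the six-well plate, centre (510,-31) with its long axis at 77.9°.

Call:
move_arm(rotation=[[0,0,0.04],[0,0,0.11],[0,0,0.19],[0,0,0.28],[0,0,0.37],[0,0,0.46],[0,0,0.54],[0,0,0.6],[0,0,0.637],[0,0,0.637]], travel=[[-10,-3,0],[-30,-8,0],[-55,-14,0],[-82,-21,0],[-110,-28,0],[-138,-35,0],[-162,-41,0],[-181,-46,0],[-191,-48,0],[-191,-48,0]], claw=[1,1,1,1,1,1,1,1,1,1])

```text
t: 3.93
tcp_pos: [0.5089, -0.0351, 0.1169]
orientation: [[0.216, 0.976, -0.001], [0.976, -0.216, -0.001], [-0.001, -0.0, -1.0]]
wrist_force: [-0.3, 0.5, -1.9]
width: 0.0132
gripper_force: 53.3
```

Call:
move_arm(rotation=[[0,0,0],[0,0,0],[0,0,0]], travel=[[0,0,10],[0,0,20],[0,0,20]], claw=[1,1,1])

```text
t: 4.18
tcp_pos: [0.5071, -0.0299, 0.0949]
orientation: [[0.206, 0.979, -0.004], [0.979, -0.206, 0.001], [-0.0, -0.004, -1.0]]
wrist_force: [0.2, -0.3, -2.1]
width: 0.0132
gripper_force: 53.2
```

```bash
python3 m.py; python3 - <<'E'
from h import *
s=state();R=s["orientation"];print(R,np.degrees(np.arctan2(R[1,1],R[0,1])))
E
ls pics
```

```text
4.1833 [ 0.50713003 -0.02985156  0.09485362] 0.013194560534135424 [ 0.15000414 -0.29562241 -2.13932654]
scene deck 476 ((-0.5514755249023438, -1.8882255554199219), (98.30997467041016, 60.179203033447266), 1.6328415870666504) zmed 9.822688255906055 tilt [ 0.0096835  -0.05588503]
scene plate 800 ((509.2808532714844, -30.278335571289062), (125.22665405273438, 85.66068267822266), 77.50848388671875)
side deck 377 ((-0.7677040100097656, 0.31574249267578125), (102.13641357421875, 61.148807525634766), 0.20241883397102356) zmed 12.177728802743509 tilt [ 0.01387338 -0.0340662 ]
side plate 635 ((510.3735656738281, -30.016082763671875), (126.72630310058594, 86.54537963867188), 77.63956451416016)
wrist deck 6131 ((-3.170848846435547, 0.15775108337402344), (60.21261215209961, 97.0170669555664), 89.84121704101562) zmed 10.016358974370368 tilt [-0.00427666 -0.00453173]
wrist plate 2000 ((510.77679443359375, -27.114471435546875), (111.90165710449219, 83.20406341552734), 78.05433654785156)
[[ 2.07369902e-01  9.78261873e-01 -1.19649610e-03]
 [ 9.78262598e-01 -2.07369604e-01  3.68860440e-04]
 [ 1.12725181e-04 -1.24697794e-03 -9.99999216e-01]] -11.968258170211142
crop0.png
scene0.png
scene_3.0.png
scene_4.2.png
side_3.0.png
side_4.2.png
wrist0.png
wrist1.png
wrist_3.0.png
wrist_4.2.png
```

View pics/side_4.2.png

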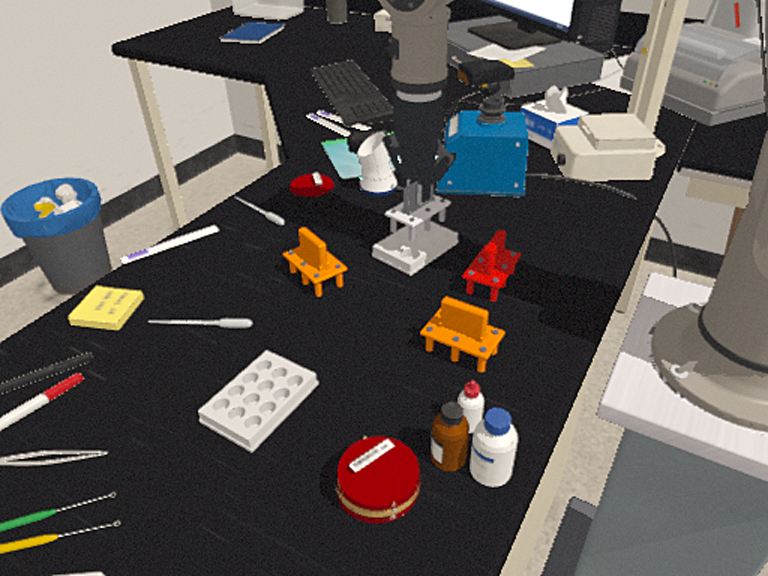

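The replicator hangs upright at (418,208), over the six-well plate at (415,245). Shifting 3 mm along tool y, then lowering.

Call:
move_arm(rotation=[[0,0,0],[0,0,0],[0,0,0],[0,0,0],[0,0,0],[0,0,0],[0,0,0]], travel=[[0,3,0],[0,3,0],[0,3,7],[0,3,14],[0,3,20],[0,3,20],[0,3,20]], claw=[1,1,1,1,1,1,1])

```text
t: 4.92
tcp_pos: [0.5113, -0.0323, 0.0766]
orientation: [[0.209, 0.978, -0.002], [0.978, -0.209, -0.0], [-0.0, -0.002, -1.0]]
wrist_force: [-0.8, 0.7, -1.7]
width: 0.0138
gripper_force: 53.3
```

```bash
python3 m.py; python3 - <<'E'
from h import *
c=dict(np.load("scene2.npz"))["color"];d=dict(np.load("side2.npz"))["color"]
a=c[130:210,260:360];b=d[105:185,230:330]
save("pics/near.png",np.hstack([a,b]),4)
E
```

```text
4.9167 [ 0.51131612 -0.03234497  0.07657513] 0.01380858143014979 [-0.76073787  0.74871982 -1.70891618]
scene deck 457 ((-1.059783935546875, -2.51165771484375), (100.20040130615234, 60.94746398925781), 2.5375139713287354) zmed 9.856601463000427 tilt [ 0.00590416 -0.04175219]
scene plate 658 ((509.7201843261719, -30.013999938964844), (124.71302032470703, 88.51006317138672), 77.22918701171875)
side deck 370 ((0.25020599365234375, -0.9820365905761719), (99.2886962890625, 60.05706787109375), 0.7805697321891785) zmed 12.608991919404346 tilt [ 0.00823657 -0.03986086]
side plate 544 ((510.90081787109375, -29.525733947753906), (126.86493682861328, 85.85075378417969), 77.67591094970703)
wrist deck 6156 ((-2.8438758850097656, -0.34891319274902344), (96.95173645019531, 60.19108963012695), 0.01685532182455063) zmed 10.775015567673513 tilt [-0.00471186 -0.00376652]
wrist plate 2840 ((510.92236328125, -24.841678619384766), (107.1867446899414, 83.76578521728516), 77.93380737304688)
```

View pics/near.png

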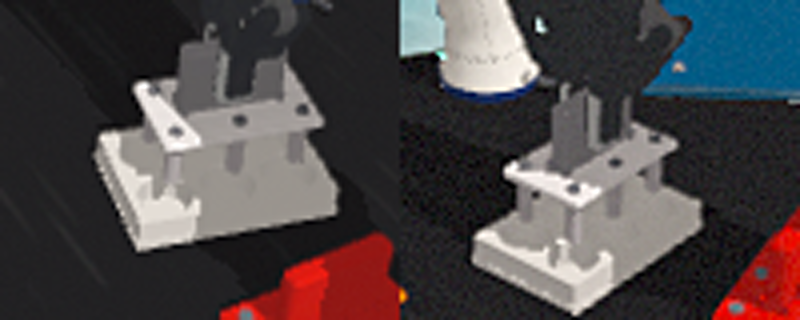

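The prongs stand over the wells in both views. Lowering to the floors (TCP about 0.051), slowly at the end.

Call:
move_arm(rotation=[[0,0,0],[0,0,0],[0,0,0],[0,0,0],[0,0,0],[0,0,0],[0,0,0],[0,0,0],[0,0,0]], travel=[[2,0,0],[2,0,4],[2,0,8],[2,0,12],[2,0,16],[2,0,19],[2,0,21],[2,0,23],[2,0,23]], claw=[1,1,1,1,1,1,1,1,1])

```text
t: 5.82
tcp_pos: [0.5121, -0.0304, 0.0539]
orientation: [[0.21, 0.978, -0.001], [0.978, -0.21, -0.0], [-0.0, -0.001, -1.0]]
wrist_force: [0.1, 0.3, -1.8]
width: 0.0132
gripper_force: 53.3
```

Call:
move_arm(rotation=[[0,0,0],[0,0,0],[0,0,0],[0,0,0]], travel=[[0,0,0.5],[0,0,1],[0,0,1.5],[0,0,1.5]], claw=[1,1,1,1])

```text
t: 6.15
tcp_pos: [0.5124, -0.0304, 0.0528]
orientation: [[0.209, 0.978, 0.0], [0.978, -0.209, 0.0], [0.0, 0.0, -1.0]]
wrist_force: [-0.2, -1.0, -2.4]
width: 0.0131
gripper_force: 53.3
```

Still carrying the full weight (about 2 N), so down a little further.

Call:
move_arm(rotation=[[0,0,0],[0,0,0],[0,0,0],[0,0,0]], travel=[[0,0,0.5],[0,0,1],[0,0,1.5],[0,0,1.5]], claw=[1,1,1,1])

```text
t: 6.48
tcp_pos: [0.5123, -0.0303, 0.0512]
orientation: [[0.209, 0.978, -0.0], [0.978, -0.209, 0.0], [0.0, -0.0, -1.0]]
wrist_force: [0.0, -0.8, -1.8]
width: 0.0132
gripper_force: 53.3
```

```bash
python3 m.py; python3 - <<'E'
from h import *
c=dict(np.load("scene2.npz"))["color"];d=dict(np.load("side2.npz"))["color"]
save("pics/near2.png",np.hstack([c[130:210,260:360],d[105:185,230:330]]),4)
E
```

```text
6.4833 [ 0.51232044 -0.03033613  0.05122659] 0.013187531420722475 [ 0.00623383 -0.81829115 -1.75200902]
scene deck 453 ((-0.7254409790039062, -1.5729904174804688), (97.23101043701172, 61.323081970214844), 0.26323115825653076) zmed 9.901201816569127 tilt [ 0.00479522 -0.04588298]
scene plate 572 ((508.7687072753906, -29.597579956054688), (125.1052017211914, 84.45458984375), 76.68746185302734)
side deck 369 ((0.5558738708496094, -0.2400226593017578), (61.80244064331055, 98.21206665039062), 89.18707275390625) zmed 12.92166377137133 tilt [ 0.00515459 -0.03738608]
side plate 454 ((511.1867370605469, -30.23920440673828), (127.85456085205078, 85.6041259765625), 77.9351577758789)
wrist deck 6155 ((-3.0402450561523438, -0.9138126373291016), (97.19672393798828, 60.260108947753906), 0.13657629489898682) zmed 11.382058095907082 tilt [-0.00350386 -0.00371869]
wrist plate 4834 ((512.439453125, -18.692768096923828), (95.56661987304688, 83.5458755493164), 77.88822174072266)
```

View pics/near2.png

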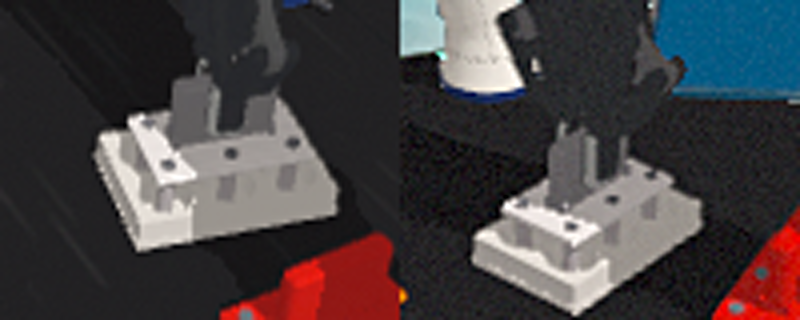

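The prongs are inside the wells in both views, with no contact yet. Small steps down until the force shows the floor.

Call:
move_arm(rotation=[[0,0,0],[0,0,0],[0,0,0]], travel=[[0,0,0.4],[0,0,0.7],[0,0,0.7]], claw=[1,1,1])

```text
t: 6.88
tcp_pos: [0.5124, -0.0304, 0.0506]
orientation: [[0.209, 0.978, 0.0], [0.978, -0.209, 0.0], [0.0, 0.0, -1.0]]
wrist_force: [-0.0, -0.4, -2.1]
width: 0.0133
gripper_force: 53.3
```

Call:
move_arm(rotation=[[0,0,0],[0,0,0],[0,0,0]], travel=[[0,0,0.4],[0,0,0.7],[0,0,0.7]], claw=[1,1,1])

```text
t: 7.13
tcp_pos: [0.5125, -0.0304, 0.0504]
orientation: [[0.21, 0.978, 0.0], [0.978, -0.21, 0.0], [0.0, 0.0, -1.0]]
wrist_force: [-1.5, 0.0, 5.3]
width: 0.0136
gripper_force: 54.5
```

Contact at +5 N: it is standing on the well floors. Releasing and withdrawing straight up.

Call:
move_arm(rotation=[[0,0,0],[0,0,0],[0,0,0],[0,0,0],[0,0,0],[0,0,0],[0,0,0],[0,0,0]], travel=[[0,0,0],[0,0,0],[0,0,0],[0,0,0],[0,0,0],[0,0,0],[0,0,0],[0,0,0]], claw=[0.5,0.2,0,0,0,0,0,0])

```text
t: 7.8
tcp_pos: [0.5123, -0.0303, 0.0499]
orientation: [[0.209, 0.978, -0.0], [0.978, -0.209, 0.0], [-0.0, -0.0, -1.0]]
wrist_force: [0.5, -0.3, -0.0]
width: 0.0427
gripper_force: 0.0
```

Call:
move_arm(rotation=[[0,0,0],[0,0,0],[0,0,0],[0,0,0],[0,0,0],[0,0,0],[0,0,0],[0,0,0]], travel=[[0,0,-8],[0,0,-20],[0,0,-40],[0,0,-65],[0,0,-90],[0,0,-110],[0,0,-120],[0,0,-120]], claw=[0,0,0,0,0,0,0,0])

```text
t: 8.47
tcp_pos: [0.5139, -0.0303, 0.1725]
orientation: [[0.21, 0.978, 0.005], [0.978, -0.21, 0.0], [0.001, 0.005, -1.0]]
wrist_force: [-0.0, 0.4, -0.6]
width: 0.0424
gripper_force: 0.0
```

```bash
python3 - <<'E'
from h import *
s=state();print(s["t"],s["tcp_pos"],s["width"],s["wrist_force"])
for n in("scene","side","wrist"):
    c=read_camera(n);np.savez(n+"2.npz",**c);P=cloud(c);hsv=cv2.cvtColor(c["color"],cv2.COLOR_RGB2HSV);g=(hsv[...,1]<70)&(hsv[...,2]>60)&(np.hypot(P[...,0]-.51,P[...,1]+.031)<.09)
    for nm,a,b in(("plate",.012,.026),("deck",.032,.05),("handle",.074,.095)):
        m=g&(P[...,2]>a)&(P[...,2]<b)
        if m.sum()>40:print(n,nm,cv2.minAreaRect((P[m][:,:2]*1000).astype(np.float32)),np.median(P[m][:,2]))
    if n=="scene":A=c["color"][130:210,260:360]
    if n=="side":B=c["color"][105:185,230:330]
save("pics/final.png",np.hstack([A,B]),4)
E
```

```text
8.4667 [ 0.51391163 -0.03033279  0.17247573] 0.042428241109538224 [-0.02017302  0.39028393 -0.58029454]
scene plate ((509.268310546875, -30.384300231933594), (126.36026763916016, 85.74061584472656), 76.65345001220703) 0.02024094776814178
scene deck ((510.8753967285156, -30.72977066040039), (98.04652404785156, 61.81002426147461), 78.15184020996094) 0.04082015388831961
scene handle ((510.81646728515625, -30.436256408691406), (63.733306884765625, 14.90541934967041), 78.91958618164062) 0.08354705400750528
side plate ((511.1125183105469, -30.260520935058594), (129.7250213623047, 86.9320068359375), 77.9176025390625) 0.017732470428559632
side deck ((512.0523071289062, -30.588600158691406), (99.79718780517578, 61.38499069213867), 77.49415588378906) 0.037647536354728506
side handle ((511.77606201171875, -29.928199768066406), (65.3979263305664, 14.68053913116455), 78.6355209350586) 0.08105759039447799
wrist plate ((509.1512451171875, -32.84990692138672), (124.28140258789062, 83.20255279541016), 77.77501678466797) 0.019875840117819732
wrist deck ((510.91778564453125, -33.40473175048828), (98.00746154785156, 60.097084045410156), 77.97654724121094) 0.03898229289280891
wrist handle ((511.26025390625, -32.965511322021484), (63.02985382080078, 13.589629173278809), 77.63534545898438) 0.08343101223419816
```

View pics/final.png

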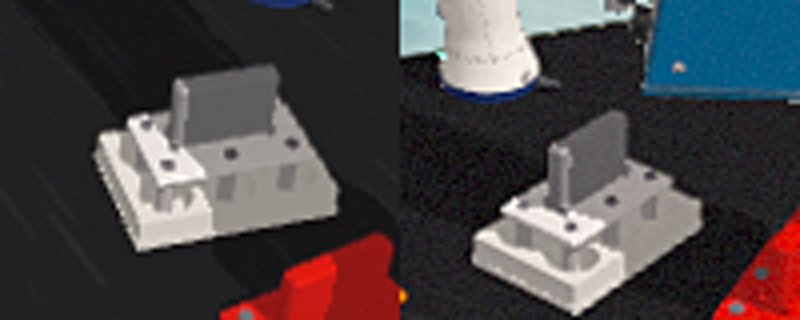

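The replicator stands upright in the plate, centred to about 2 mm, with the deck at 39 mm, the handle top at 84 mm and the plate unmoved.

```bash
python3 -c "
from workcell import *
print(job_done())"
```

```text
the job is handed in; nothing more can be done
None
```

The replicator is standing upright in the six-well plate with each prong in its own well. I let it go there and handed the job in at about 8.5 s; neither plate was pushed.

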